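Shut the sample guard and set the press-turn selector

TASK

The sample is already lying in the white chamber: swing its clear guard lid down until it is fully shut. Then, on the sloped console, press the blue selector knob in against its spring, turn it clockwise while it is held in until you feel it meet its stop, without forcing it past, and let go so that it springs fully back out there. Leave the sample and the other things on the bench as they are.

Things in the scene. Friction and masses are not known exactly. Their poses are not given: they have to be found in the camera images.
- guard_hinge (a point): Mid-point of the guard lid's hinge line, along the far top edge of the white chamber (200 x 200 mm, 85 mm high, may be yawed). The guard: clear plate 200 x 200 x 8 mm. Axes turn with the lid: y along the hinge; the plate reaches 200 mm along -x; z is its outward normal (up when shut); underside at z = 0, outer face at z = 8 mm.
- guard_edge (a point): Free place to push the guard: on its outer (upper) face, 170 mm from the hinge, 50 mm to the +y side of the middle line. Axes as guard_hinge. A black knob handle stands 35 mm out of the outer face on the middle line, also 170 mm from the hinge.
- guard (a joint): Guard lid angle in rad: 0 = fully shut; starts open, between 0.75 and 1.2. A stiff hinge: it stays where it is left and takes about 1 to 2 N at the front edge to move.
- chamber_floor (a point): Centre of the chamber's inner floor, 79 mm below its rim.
- knob_face (a point): Point where the knob's axis meets the console's sloped face, 85 mm above the bench; axes of the console: z up, x level from its low front edge to its back. The face, 170 mm along the slope and 200 mm wide, has its low edge towards the robot; its normal leans 25 degrees from vertical towards the console's -x. The console is 122 mm high at the back.
- knob_grip (a point): Centre of the knob's blue grip bar, on the knob's axis, 30 mm out from the face when the knob is out. Axes turn with the knob: z along its axis out of the face, x along the bar, y across it. Bar 46 mm long (x), 14 mm wide (y), from 17 to 43 mm off the face; below it a black skirt disc 54 mm across, its top 18 mm off the face. White line: pointer.
- selector_press (a joint): How far the knob is pressed in, m: 0 = fully out, 0.007 = bottomed. A spring pushes it out: about 5 N at the start, 10 N at the bottom. It can be turned only when pressed in more than about 4 mm; let go in mid-turn it stays caught about 4 mm in.
- selector_turn (a joint): Knob angle, rad, growing clockwise seen from outside the face. Starts at 0 to 0.1, out and locked. The stop is hidden and set anew each time, between 0.9 and 1.4 (green ticks span this). Turning takes under 0.1 N m; at the stop it rises to 0.45 N m, then the stop gives way. The knob springs out only from 0.08 before to 0.08 past the stop; past that it stays caught in: turn it back.
- sample_mid (a point): Centre of the black rubber sample disc, 44 mm across, 24 mm high, loose in the chamber: leave it.
- spare_sample_mid (a point): Centre of a copper cylinder, 36 mm across, 22 mm high, standing loose on the flat back ledge of the console: leave it.
- weight_mid (a point): Centre of a brass weight, 40 mm across, 55 mm high, on the bench between the two units or before them: leave it.
- screwdriver_grip (a point): Handle of a screwdriver lying on the bench: leave it.
- wrench_grip (a point): Handle of a wrench lying on the bench: leave it.
- jar_mid (a point): Centre of a jar, 60 mm across, 80 mm high: leave it.
- beaker_mid (a point): Centre of a glass beaker, 70 mm across, 80 mm high: leave it.
There are look-alikes about, which are no part of the job. Of the things shaped like the part that bears sample_mid, the black one is meant.

How it is judged (in metres and radians):
On the way, in this order (a step that is already met when the one before it is completed fails the run):
1. the guard lid is fully shut, the selector still at its start (value of joint guard below 0.04 rad and value of joint selector_turn below 0.4 rad), for 0.2 s.
2. the selector is pressed in and being turned (value of joint selector_press above 0.003 m and value of joint selector_turn above 0.5 rad), for 0.05 s.
3. the selector has sprung out at its stop (value of joint selector_press below 0.0015 m and value of joint selector_turn above 0.75 rad), for 0.2 s.
At the end, for the whole second after the job is handed in: The guard is shut to within 0.04 rad, the selector is turned past 0.75 rad and sprung out to within 1.5 mm of fully out (possible only in its notch at the stop, wherever that is set), the sample lies in the chamber (all of step 3 and value of joint guard below 0.04 rad and z of sample_mid in the frame of chamber_floor below 0.03 m); the robot touches nothing.
It fails at once if a loose thing on the bench or console moved by more than 30 mm (distance of any of spare_sample_mid, weight_mid, screwdriver_grip, wrench_grip, jar_mid, beaker_mid from where it was at the start of the episode above 0.03 m).
It fails at once if the sample moved by more than 30 mm (distance of sample_mid from where it was at the start of the episode above 0.03 m).
It also fails if it takes over 54 s, if anything falls off the work surface, if the arm or the gripper's body presses on something with over 40 N, if the wrist force passes 120 N, or if a joint passes its speed limit or range.

ROBOT

A 7-joint arm with a two-finger parallel gripper is mounted at the origin on the work surface. World frame = base frame: x ahead of the robot, y to its left, z up, the work surface at z = 0. Lengths are in m, angles in degrees, forces in N, time in s.
With the tool pointing down it reaches from about 0.425 to 0.875 m from the base axis. Payload 9.9 kg.
Tool frame: the origin (TCP) lies at the very end of the fingers, on their centre line; the grasp point (between the pads) lies 19 mm behind it; z points along the fingers, y is the direction in which the jaws open and shut (so a half turn about z gives the same grasp; the last joint's range is limited). The gripper opens to 85 mm and grips with 20 to 120 N. Pads are 22 mm wide; open, the fingers measure 114 mm over their backs; the gripper's body (76 mm by 85 mm) begins 54 mm behind the grasp point. The pads swing forward as they close: fully open they stand 13 mm farther back than shut.
Start: joints at [-67.999, 32.985, 1.427, 82.34, -0.859, 64.687, -3.237], TCP at [0.304, 0.602, 0.231] pointing down, gripper open.
Joint ranges: [-157.87, 157.87], [-19.46, 123.44], [-87.15, 90], [11.01, 140.99], [-62.26, 242.26], [9.8, 113.94], [-161.44, 161.44]. Speed limits (degrees/s): [127.2, 127.2, 172.46, 172.46, 180, 180, 180].

INTERFACE

Orientations are given as a 3x3 rotation matrix whose columns are the frame's x, y, z axes.
In Python, from plant import ctrl gives the robot as it stands.
- The arm moves only by the tool drive_tool, never from a script. Its argument "series" is a list of rows, each a list of 7 numbers: the finger opening in mm, from 0 to 85.4, then the shift along the tool's x, y, z in mm, then the turn, a rotation vector about the tool's x, y, z in rad. A call has 1 to 10 rows; each row is the pose to reach, as a shift and turn from the pose measured when the call began, along the tool's axes at that moment; what a row does not reach only later rows make up. A row lasts 1/8 s, in which the tool goes at most 62.5 mm and 10.7 degrees, less where a joint would pass 70% of its speed; a pose out of reach is approached as far as the arm can. A call with a gripper value outside its range is refused whole. The fingers move at their own pace and stop on an object; the grip force is fixed at half the most. Time passes only in rows, so rows that repeat a pose let the fingers close. It gives the time, the measured TCP pose, the force and the opening at its end, in the units of the state.
- ctrl.get_state(): the state, without advancing time (a new reading comes with each control period).
- ctrl.get_image(name): name is "side" or "top" or "wrist"; returns the picture (400x640x3 uint8, red, green, blue); there is no depth.
- ctrl.get_calibration(name): a dict with "fx", "fy", "cx", "cy" (pixels), "position" and "orientation" of the camera in the world. Camera axes: x right, y up, looking along -z (the intrinsics and any distortion apply to the point x, -y, -z); pixel columns grow to the right and rows downward; lengths in m; the calibration is good to about 2 mm. The wrist camera is an equidistant fisheye: a pixel r from the principal point sees the ray r / f radians off the axis. A picture is of the moment at which its call begins: read the wrist's pose just before it. get_calibration takes no time and is no camera call; for the wrist camera it gives the pose at the moment of the call.
- ctrl.close_job(): hands the job in, once; it reports no verdict.
The state is a dict: "clock": time; "joint_pos": joint angles; "qvel": joint speeds; "tau": joint torques, N m; "tcp_pos": TCP position; "eef_rot": TCP orientation; "ft_force": force on the tool from outside, world axes, zero at the start; "wrist_torque": the same for the moment, N m; "opening": opening from 0.0 (shut) to 1.0 (fully open).
Only numpy, scipy, OpenCV 4.12 (cv2) and the standard library are available. Lean on these libraries where they do the work, as an engineer would, in place of code of your own. Each camera call takes 0.05 s, during which the arm holds its last target.

## Working session

There is one attempt and no reset: what is moved stays moved. The work goes in short steps, Python scripts to look and compute and a tool call to move; the robot and the scene stay as the last step left them, time stands still between calls to the robot, and variables do not carry over. Pictures are saved under pics/ and viewed, and the job is handed in when it is done.

Besides the shell and the picture viewer there is one more tool, called after ">>>" as name(argument=value, ...), one argument or row to a line, values as JSON. drive_tool: Moves the arm, as the interface text tells. Its arguments: {"type":"object","properties":{"series":{"type":"array","items":{"type":"array","items":{"type":"number"}}}},"required":["series"]}

```bash
ls; mkdir -p pics
python3 - <<'E'
from plant import ctrl
import cv2
for n in ["side","top","wrist"]:
    c=ctrl.get_calibration(n); print(n,c)
    cv2.imwrite(f"pics/{n}0.png",ctrl.get_image(n)[:,:,::-1])
s=ctrl.get_state(); print(s)
E
```

```text
pics
side {'fx': 516.8102840029424, 'fy': 516.8102840029424, 'cx': 320.84994652116075, 'cy': 198.98262094552305, 'position': array([ 0.45648827, -1.06291126,  1.18316785]), 'orientation': array([[ 0.99030178,  0.10974134, -0.08520106],
       [-0.13772283,  0.69464673, -0.70604415],
       [-0.01829759,  0.71093091,  0.70302378]])}
top {'fx': 434.29746107601636, 'fy': 434.29746107601636, 'cx': 324.9695816473708, 'cy': 198.4680255089502, 'position': array([0.50105997, 0.02844978, 1.19280509]), 'orientation': array([[-1.33131489e-04,  9.98537614e-01, -5.40612135e-02],
       [-9.99974780e-01, -5.16811780e-04, -7.08322743e-03],
       [-7.10080850e-03,  5.40589071e-02,  9.98512500e-01]])}
wrist {'fx': 309.70691628693146, 'fy': 309.70691628693146, 'cx': 323.650843504198, 'cy': 206.0658515152827, 'position': array([0.23547775, 0.63684355, 0.37178807]), 'orientation': array([[ 0.45086849, -0.85324593, -0.26208586],
       [ 0.89258709,  0.43019421,  0.13498605],
       [-0.00242848, -0.29479541,  0.95555731]])}
{'clock': 0.15, 'joint_pos': array([-67.99802559,  33.02275816,   1.42229032,  82.37456582,
        -0.85811884,  64.68736973,  -3.23874866]), 'qvel': array([ 0.02329518, -0.184092  , -0.01128894, -0.17352411,  0.0682122 ,
       -0.0061578 ,  0.12844407]), 'tau': array([ 3.41316947e-03, -7.66264200e+01,  2.25341991e+00, -2.86188269e+01,
        1.57471985e-02,  9.76375159e-03, -8.01293879e-06]), 'tcp_pos': array([0.30420638, 0.60217861, 0.23063148]), 'eef_rot': array([[-8.92576065e-01,  4.50896548e-01, -5.20401079e-04],
       [ 4.50896843e-01,  8.92575282e-01, -1.18471830e-03],
       [-6.96882513e-05, -1.29209840e-03, -9.99999163e-01]]), 'ft_force': array([ 0.07406072, -0.71723525,  0.12367844]), 'wrist_torque': array([-0.05462069,  0.011289  , -0.0166329 ]), 'opening': 1.0005949484185706}
```

View pics/side0.png

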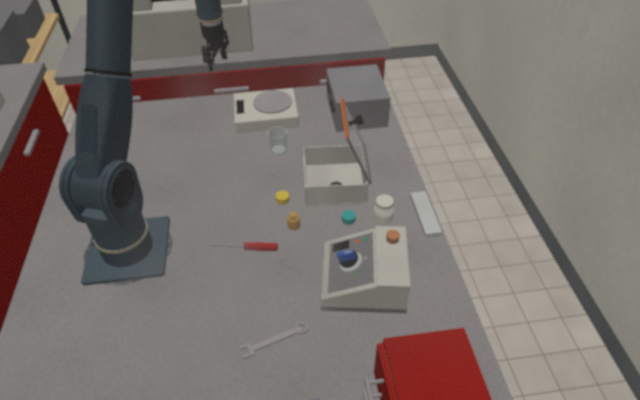

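View pics/top0.png

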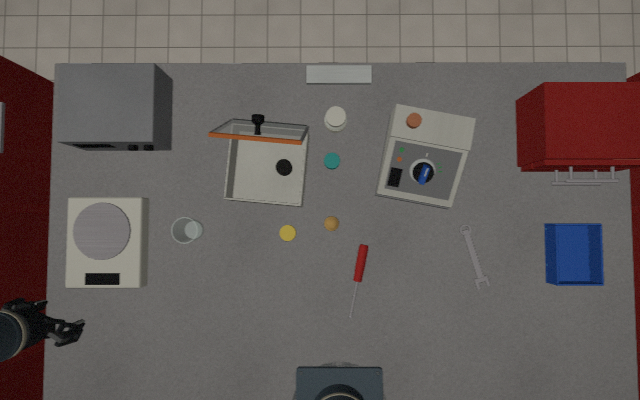

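View pics/wrist0.png

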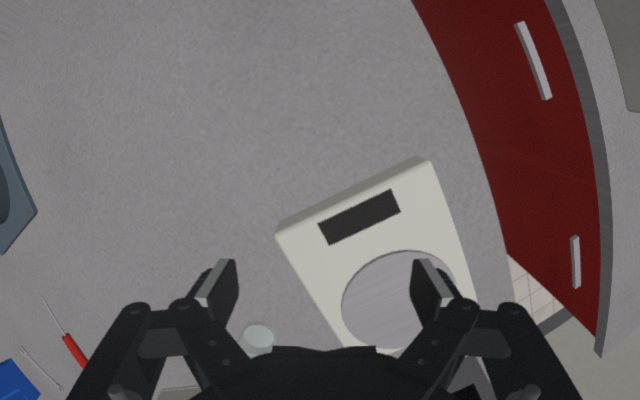

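The top view shows the chamber with its open lid around (265,165), with the black sample at (284,167). The console is around (427,157) and its blue knob at (424,173). The loose things are the jar (336,118), weight (332,223), spare sample (414,120), screwdriver (360,265), wrench (474,257) and beaker (187,230). Next I'll crop closer.

Run:
```python
import cv2
t=cv2.imread("pics/top0.png");s=cv2.imread("pics/side0.png")
cv2.imwrite("pics/c1.png",cv2.resize(t[95:225,190:340],None,fx=5,fy=4.6,interpolation=cv2.INTER_CUBIC)[:, :800])
cv2.imwrite("pics/c2.png",cv2.resize(t[95:215,370:485],None,fx=5,fy=5,interpolation=cv2.INTER_CUBIC))
cv2.imwrite("pics/c3.png",cv2.resize(s[90:210,290:410],None,fx=5,fy=5,interpolation=cv2.INTER_CUBIC))
cv2.imwrite("pics/c4.png",cv2.resize(s[220:315,310:420],None,fx=6,fy=6,interpolation=cv2.INTER_CUBIC))
```

```text
(no output)
```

View pics/c1.png

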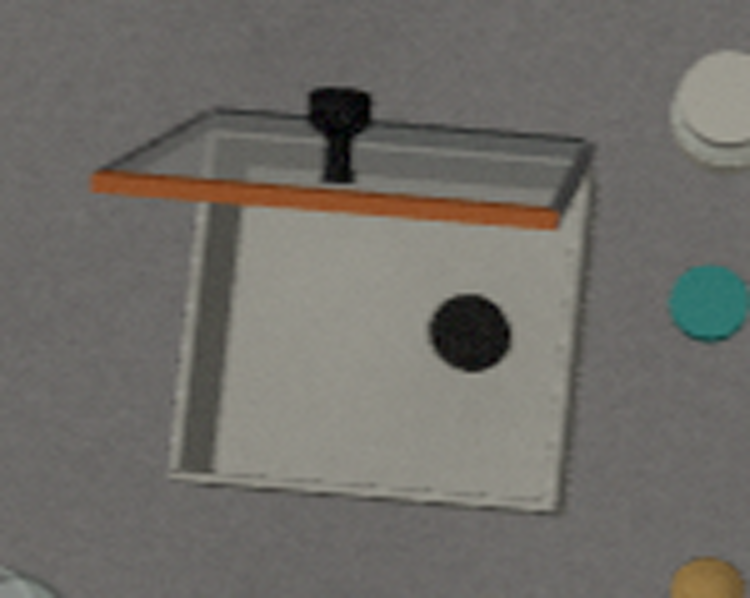

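View pics/c2.png

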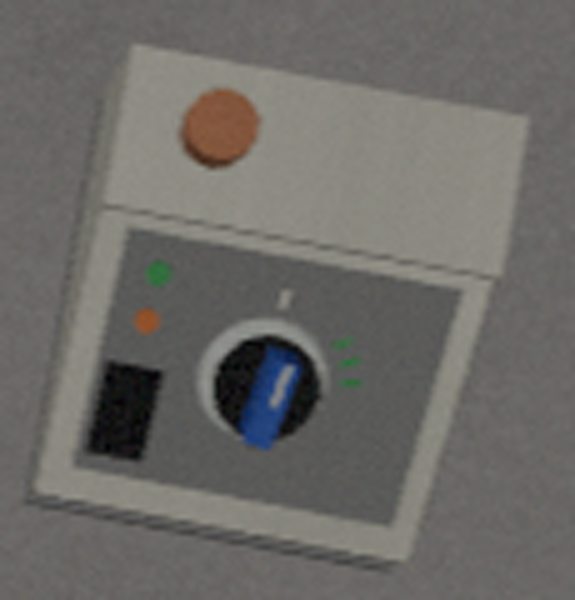

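View pics/c3.png

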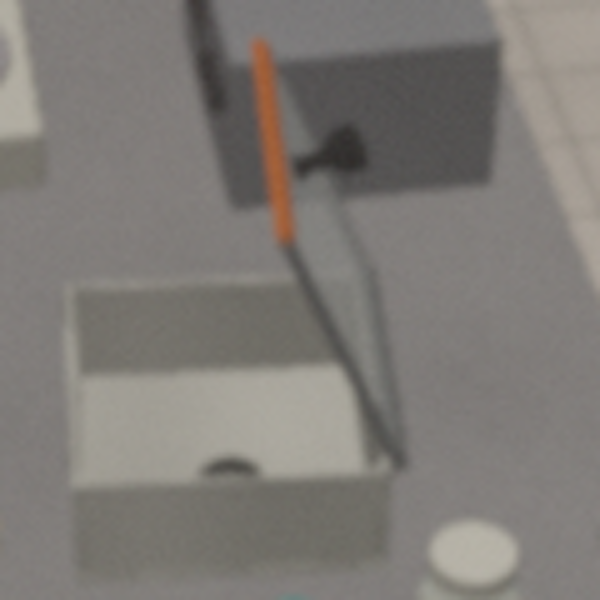

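View pics/c4.png

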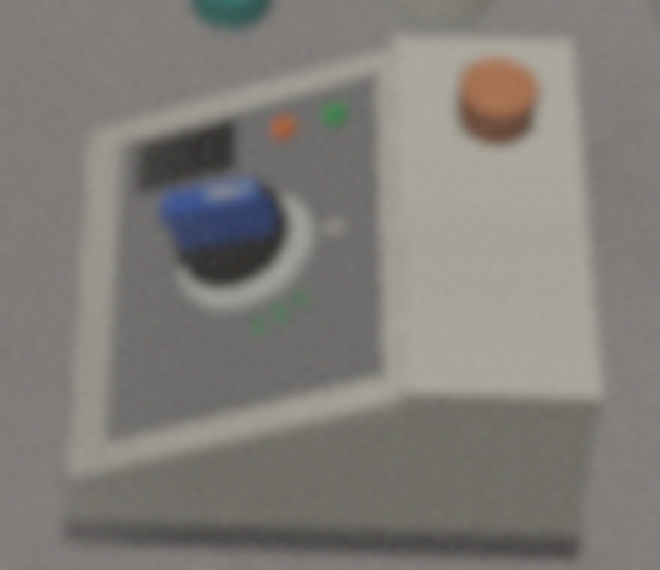

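```bash
cat > h.py <<'E'
import numpy as np, cv2
from scipy.optimize import least_squares
from scipy.spatial.transform import Rotation as R
import pickle
def proj(c,P,fish=False):
    p=(np.atleast_2d(P)-c["position"])@c["orientation"]
    x,y,z=p[:,0],-p[:,1],-p[:,2]
    if fish:
        r=np.hypot(x,y);th=np.arctan2(r,z);k=th/np.maximum(r,1e-12)
        return np.c_[c["cx"]+c["fx"]*x*k,c["cy"]+c["fy"]*y*k]
    return np.c_[c["cx"]+c["fx"]*x/z,c["cy"]+c["fy"]*y/z]
def Rz(a): return R.from_euler('z',a).as_matrix()
def lid_R(yaw,th):
    # lid frame: reach along -x, rotating up about y by th: tip (-x) goes up
    return Rz(yaw)@R.from_euler('y',th).as_matrix()
E
cat > fit1.py <<'E'
from h import *
from plant import ctrl
T=ctrl.get_calibration("top");S=ctrl.get_calibration("side")
c1=lambda u,v:(190+u/5,95+v/4.6); c2=lambda u,v:(370+u/5,95+v/5)
c3=lambda u,v:(290+u/5,90+v/5); c4=lambda u,v:(310+u/6,220+v/6)
# chamber: rim in frame with hinge origin: x from 0 to -.2
rim=[(T,c1(175,473),(-.2,.1,0)),(T,c1(557,512),(-.2,-.1,0)),(S,c3(72,487),(-.2,-.1,0)),(S,c3(68,283),(-.2,.1,0))]
lid=[(T,c1(93,192),(-.2,.1,0)),(T,c1(558,228),(-.2,-.1,0)),(T,c1(93,172),(-.2,.1,.008)),(T,c1(558,210),(-.2,-.1,.008)),
(S,c3(276,243),(-.2,-.1,0)),(S,c3(292,240),(-.2,-.1,.008)),(S,c3(255,40),(-.2,.1,0)),(S,c3(268,40),(-.2,.1,.008)),(T,c1(340,100),(-.17,0,.043))]
def res(p):
    o=p[:3];r=[]
    for c,px,q in rim: r+=list((proj(c,o+Rz(p[3])@q)[0]-px))
    for c,px,q in lid: r+=list((proj(c,o+lid_R(p[3],p[4])@q)[0]-px))
    return r
f=least_squares(res,[.73,.14,.085,0,1],loss='soft_l1')
print("chamber",f.x.round(4),np.degrees(f.x[3:])); print(np.round(f.fun,1) if 0 else np.round(res(f.x),1))
z0,z1=.122-.17*np.sin(np.radians(25)),.122
L=.17*np.cos(np.radians(25))
con=[(T,c2(38,490),(0,.1,0)),(T,c2(405,558),(0,-.1,0)),(T,c2(103,207),(L,.1,1)),(T,c2(497,275),(L,-.1,1)),
(S,c4(92,133),(0,.1,0)),(S,c4(70,475),(0,-.1,0)),(S,c4(393,45),(L,.1,1)),(S,c4(398,395),(L,-.1,1)),
(T,c2(133,45),(2,.1,1)),(T,c2(527,118),(2,-.1,1)),(S,c4(573,40),(2,.1,1)),(S,c4(603,397),(2,-.1,1))]
def res2(p):
    r=[]
    for c,px,q in con:
        q=np.array(q,float)
        if q[0]==2:q[0]=p[6]
        q[2]=p[4] if q[2] else p[5]
        r+=list(proj(c,np.r_[p[:2],0]+Rz(p[3])@q)[0]-px)
    return r
g=least_squares(res2,[.55,-.2,0,0,.122,.05,.22],loss='soft_l1')
print("console",g.x.round(4),np.degrees(g.x[3]));print(np.round(res2(g.x),1))
E
python3 fit1.py
```

```text
chamber [ 0.7533  0.1778  0.0857 -0.0918  1.1797] [-5.2598339  67.59198796]
[-1.5 -0.2 -0.  -1.5 -0.4  0.3 -1.   0.3  0.2 -1.2 -0.1 -0.7  0.2 -0.6
  0.2 -0.5 -0.4 -0.1 -1.  -0.4 -1.3  0.9 -1.5 -0.1  0.4  0.7]
console [ 0.5531 -0.1965  0.1155 -0.1911  0.1198  0.0515  0.2305] -10.948579101034786
[-1.4  1.9  0.2  2.7  0.  -3.8  0.5 -2.4 -3.7 -0.8 -4.   0.7  1.3 -0.7
  2.4  0.4 -0.4 -1.1 -0.2 -0.8 -0.9  0.9 -0.9  1. ]
```

```bash
cat >> h.py <<'E'
def rel(s,P,Rt=None):
    R0=s["eef_rot"];d=R0.T@(np.array(P)-s["tcp_pos"])*1000
    w=R.from_matrix(R0.T@Rt).as_rotvec() if Rt is not None else np.zeros(3)
    return np.r_[d.round(1),w.round(3)]
def tool_down(a): # tool x at angle a (deg) in world xy, z down
    a=np.radians(a);x=np.array([np.cos(a),np.sin(a),0]);z=np.array([0,0,-1.]);return np.c_[x,np.cross(z,x),z]
HP=np.array([.7533,.1778,.0857]);HY=-.0918
E
python3 - <<'E'
from h import *
from plant import ctrl
s=ctrl.get_state();Rt=tool_down(174.7)
for th in (1.18,):
    q=HP+lid_R(HY,th)@np.array([-.17,.06,.008]);print(q)
for P in [(.304,.602,.42),(.78,.26,.42)]: print(rel(s,P,Rt))
E
```

```text
[0.70168142 0.24280565 0.24593042]
[ 1.000e-01 -5.000e-01 -1.894e+02 -1.000e-03 -0.000e+00 -3.750e-01]
[-5.790e+02 -9.110e+01 -1.892e+02 -1.000e-03 -0.000e+00 -3.750e-01]
```

>>> drive_tool(
  series=[
    [0,0,0,-60,0,0,0],
    [0,0,0,-120,0,0,0],
    [0,0,0,-180,0,0,-0.1],
    [0,-40,-6,-190,0,0,-0.2],
    [0,-95,-14,-190,0,0,-0.3],
    [0,-150,-22,-190,0,0,-0.375],
    [0,-205,-31,-190,0,0,-0.375],
    [0,-260,-40,-190,0,0,-0.375],
    [0,-315,-49,-190,0,0,-0.375],
    [0,-370,-57,-190,0,0,-0.375],
  ],
)

```text
clock: 1.4
tcp_pos: [0.6101, 0.3834, 0.4205]
eef_rot: [[-0.996, 0.092, -0.001], [0.093, 0.996, -0.001], [0.001, -0.001, -1.0]]
ft_force: [1.4, 0.4, 0.9]
opening: 0.002
```

Run:
```python
from h import *
from plant import ctrl
s=ctrl.get_state();Rt=tool_down(174.7)
print(s["tcp_pos"],s["joint_pos"])
for P in [(.75,.25,.42),(.745,.245,.245)]: print(rel(s,P,Rt))
```

```text
[0.61008679 0.38343166 0.42053926] [-35.99923285  34.11350389   0.24955476  51.68110108  -0.10809821
  94.29032605  48.89203735]
[-1.517e+02 -1.199e+02  6.000e-01 -1.000e-03 -1.000e-03 -0.000e+00]
[-1.473e+02 -1.251e+02  1.756e+02 -1.000e-03 -1.000e-03 -0.000e+00]
```

>>> drive_tool(
  series=[
    [0,-45,-36,0,0,0,0],
    [0,-90,-72,0,0,0,0],
    [0,-130,-105,0,0,0,0],
    [0,-150,-121,0,0,0,0],
    [0,-150,-122,20,0,0,0],
    [0,-150,-123,50,0,0,0],
    [0,-150,-123,80,0,0,0],
    [0,-150,-123,100,0,0,0],
  ],
)

```text
clock: 2.4
tcp_pos: [0.7474, 0.2467, 0.3184]
eef_rot: [[-0.996, 0.093, -0.003], [0.093, 0.996, -0.002], [0.003, -0.002, -1.0]]
ft_force: [-0.6, -0.1, -0.8]
opening: -0.0
```

Run:
```python
from h import *
from plant import ctrl
s=ctrl.get_state();Rt=tool_down(174.7)
print(s["tcp_pos"],s["joint_pos"],s["ft_force"])
cv2.imwrite("pics/w1.png",ctrl.get_image("wrist")[:,:,::-1]);
cv2.imwrite("pics/s1.png",cv2.resize(ctrl.get_image("side")[40:240,240:440,::-1],None,fx=3,fy=3))
```

```text
[0.74739735 0.24673543 0.3184302 ] [-21.83494878  42.4412283    0.34491163  50.58237593  -0.18775103
  87.1937413   63.12169301] [-0.56903854 -0.14153232 -0.83980752]
```

View pics/w1.png

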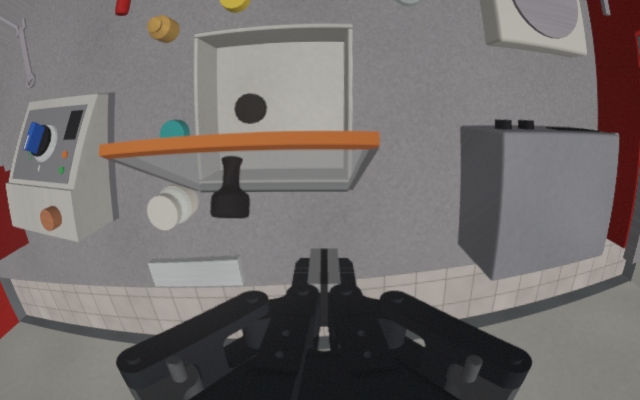

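View pics/s1.png

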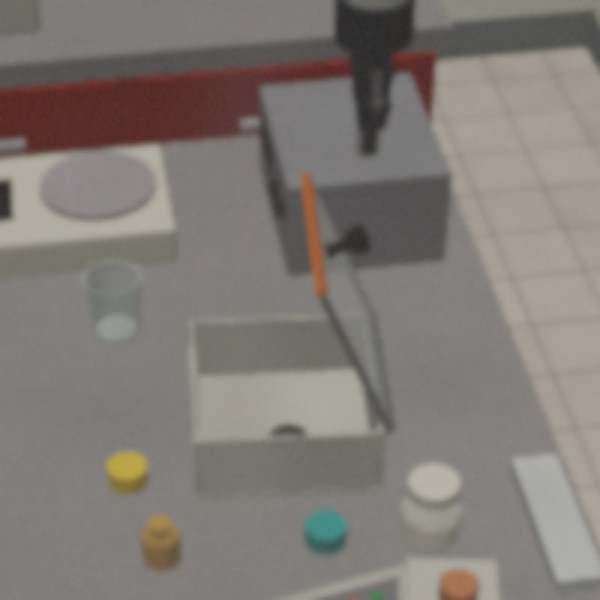

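>>> drive_tool(
  series=[
    [0,0,0,30,0,0,0],
    [0,0,0,60,0,0,0],
    [0,0,0,73,0,0,0],
    [0,0,0,73,0,0,0],
  ],
)

```text
clock: 3.0
tcp_pos: [0.7465, 0.2464, 0.2444]
eef_rot: [[-0.996, 0.092, -0.007], [0.092, 0.996, -0.003], [0.006, -0.004, -1.0]]
ft_force: [-0.5, -0.4, 1.1]
opening: -0.001
```

Run:
```python
from h import *
from plant import ctrl
s=ctrl.get_state();Rt=tool_down(174.7)
print(s["tcp_pos"],s["ft_force"])
f=Rz(HY)@[.011,0,0]
for th in np.r_[1.18,1.1:-.05:-.1,-0.02]:
    q=HP+lid_R(HY,th)@np.array([-.17,.06,.007])+f;print(round(th,2),rel(s,q,Rt)[:3],q.round(3))
```

```text
[0.74646486 0.24641554 0.24439158] [-0.50221681 -0.43210474  1.13799516]
1.18 [34.2 -7.7 -0.9] [0.712 0.242 0.246]
1.1 [46.7 -7.7  4.3] [0.699 0.243 0.24 ]
1.0 [61.8 -7.7 12.3] [0.684 0.244 0.233]
0.9 [76.  -7.7 21.7] [0.67  0.246 0.223]
0.8 [89.1 -7.6 32.4] [0.657 0.247 0.213]
0.7 [101.1  -7.6  44.5] [0.645 0.248 0.201]
0.6 [111.9  -7.6  57.6] [0.634 0.249 0.187]
0.5 [121.3  -7.5  71.8] [0.625 0.25  0.173]
0.4 [129.2  -7.4  86.9] [0.617 0.251 0.158]
0.3 [135.6  -7.4 102.6] [0.61  0.251 0.143]
0.2 [140.4  -7.3 119. ] [0.605 0.252 0.126]
0.1 [143.5  -7.3 135.7] [0.602 0.252 0.11 ]
-0.0 [145.   -7.2 152.6] [0.6   0.252 0.093]
-0.02 [145.   -7.2 156. ] [0.6   0.252 0.089]
```

>>> drive_tool(
  series=[
    [0,18,-4,0,0,0,0],
    [0,35,-7,0,0,0,0],
    [0,47,-8,5,0,0,0],
    [0,62,-8,13,0,0,0],
    [0,76,-8,22,0,0,0],
    [0,89,-8,33,0,0,0],
    [0,101,-8,45,0,0,0],
  ],
)

```text
clock: 3.88
tcp_pos: [0.6458, 0.2482, 0.2023]
eef_rot: [[-0.996, 0.092, -0.003], [0.092, 0.996, -0.002], [0.003, -0.002, -1.0]]
ft_force: [-0.3, 0.8, 0.5]
opening: 0.002
```

Run:
```python
from h import *
from plant import ctrl
s=ctrl.get_state();Rt=tool_down(174.7)
print(s["tcp_pos"],s["ft_force"])
f=Rz(HY)@[.011,0,0]
cv2.imwrite("pics/w2.png",ctrl.get_image("wrist")[:,:,::-1]);
for th in np.r_[.7:-.05:-.1,-0.02]:
    q=HP+lid_R(HY,th)@np.array([-.17,.06,.006])+f;print(round(th,2),rel(s,q,Rt),q.round(3))
```

```text
[0.645815   0.24822045 0.2023361 ] [-0.34460079  0.76333223  0.51746614]
0.7 [ 1.7e+00 -3.0e-01  2.5e+00 -2.0e-03 -3.0e-03 -0.0e+00] [0.644 0.248 0.2  ]
0.6 [ 1.24e+01 -2.00e-01  1.57e+01 -2.00e-03 -3.00e-03 -0.00e+00] [0.633 0.249 0.187]
0.5 [ 2.17e+01 -2.00e-01  2.99e+01 -2.00e-03 -3.00e-03 -0.00e+00] [0.624 0.25  0.172]
0.4 [ 2.96e+01 -2.00e-01  4.50e+01 -2.00e-03 -3.00e-03 -0.00e+00] [0.616 0.251 0.157]
0.3 [ 3.60e+01 -2.00e-01  6.08e+01 -2.00e-03 -3.00e-03 -0.00e+00] [0.61  0.251 0.142]
0.2 [ 4.07e+01 -2.00e-01  7.71e+01 -2.00e-03 -3.00e-03 -0.00e+00] [0.605 0.252 0.125]
0.1 [ 4.38e+01 -1.00e-01  9.38e+01 -2.00e-03 -3.00e-03 -0.00e+00] [0.602 0.252 0.109]
0.0 [ 4.520e+01 -1.000e-01  1.108e+02 -2.000e-03 -3.000e-03 -0.000e+00] [0.6   0.252 0.092]
-0.02 [ 4.530e+01 -1.000e-01  1.142e+02 -2.000e-03 -3.000e-03 -0.000e+00] [0.6   0.252 0.088]
```

View pics/w2.png

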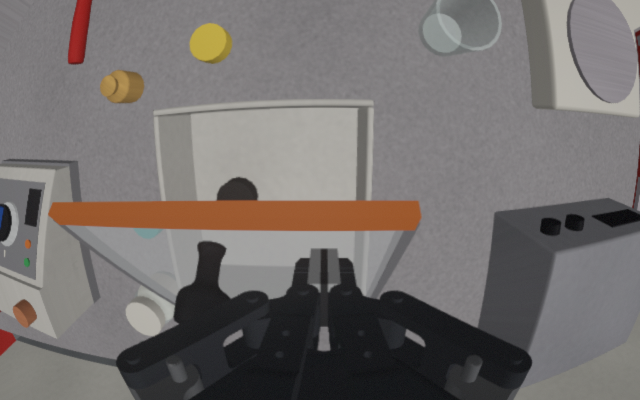

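The lid has come forward with the fingertips. The orange edge is at row 215, fingers are behind it, and the handle is clear on the left. I'll keep going.

>>> drive_tool(
  series=[
    [0,12,0,16,0,0,0],
    [0,22,0,30,0,0,0],
    [0,30,0,45,0,0,0],
    [0,36,0,61,0,0,0],
    [0,41,0,77,0,0,0],
    [0,44,0,94,0,0,0],
    [0,45,0,107,0,0,0],
    [0,45,0,111,0,0,0],
    [0,45,0,113,0,0,0],
  ],
)

```text
clock: 5.05
tcp_pos: [0.5994, 0.2531, 0.0928]
eef_rot: [[-0.996, 0.092, -0.003], [0.092, 0.996, -0.0], [0.003, -0.001, -1.0]]
ft_force: [-15.8, -5.3, 50.5]
opening: -0.001
```

Run:
```python
from h import *
from plant import ctrl
s=ctrl.get_state();print(s["tcp_pos"],s["ft_force"])
cv2.imwrite("pics/w3.png",ctrl.get_image("wrist")[:,:,::-1]);
cv2.imwrite("pics/s3.png",cv2.resize(ctrl.get_image("side")[90:240,260:420,::-1],None,fx=4,fy=4))
```

```text
[0.59943826 0.25308163 0.09279192] [-15.80699171  -5.28364483  50.4644006 ]
```

View pics/w3.png

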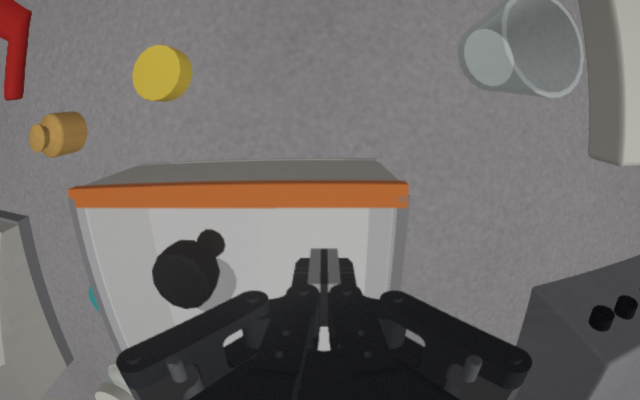

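View pics/s3.png

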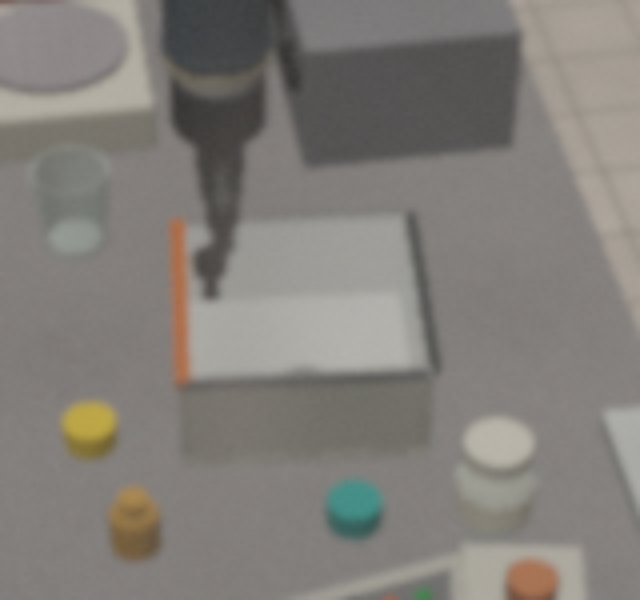

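The lid is shut: TCP z is 0.093, the outer face height, with a 50 N contact. I'll lift off and go over to view the console.

>>> drive_tool(
  series=[
    [0,0,0,-10,0,0,0],
    [0,0,0,-50,0,0,0],
    [0,0,0,-100,0,0,0],
    [0,0,0,-160,0,0,0],
    [0,0,0,-220,0,0,0],
    [0,0,-20,-270,0,0,0],
    [0,10,-60,-290,0,0,0],
    [0,15,-110,-290,0,0,0],
    [0,15,-160,-290,0,0,0],
    [0,15,-200,-290,0,0,0],
  ],
)

```text
clock: 6.4
tcp_pos: [0.5668, 0.053, 0.3843]
eef_rot: [[-0.996, 0.093, -0.001], [0.093, 0.996, -0.001], [0.001, -0.001, -1.0]]
ft_force: [0.1, 1.0, -0.3]
opening: 0.001
```

```bash
cat > knob.py <<'E'
from h import *
def knobR(yaw,turn=0):
    n=Rz(yaw)@[-np.sin(np.radians(25)),0,np.cos(np.radians(25))]
    up=Rz(yaw)@[np.cos(np.radians(25)),0,np.sin(np.radians(25))] # upslope
    x=-up; z=-n
    M=np.c_[x,np.cross(z,x),z]     # tool x downslope
    return M@Rz(turn), n, up       # + turn = clockwise from outside
E
python3 - <<'E'
from knob import *
from plant import ctrl
s=ctrl.get_state();print(s["tcp_pos"],s["ft_force"])
K=np.array([.629,-.211,.085]);M,n,up=knobR(-.19)
for d in (.20,.15): print(rel(s,K+n*d,M),K+n*d)
cv2.imwrite("pics/t4.png",cv2.resize(ctrl.get_image("top")[95:225,190:340,::-1],None,fx=5,fy=4.5))
E
```

```text
[0.56681914 0.05299874 0.38432918] [ 0.11104495  1.02231435 -0.32427737]
[-2.500e+00 -2.488e+02  1.182e+02  2.000e-02 -4.370e-01  9.500e-02] [ 0.54599742 -0.19503696  0.26626156]
[-2.360e+01 -2.508e+02  1.635e+02  2.000e-02 -4.370e-01  9.500e-02] [ 0.56674806 -0.19902772  0.22094617]
```

View pics/t4.png

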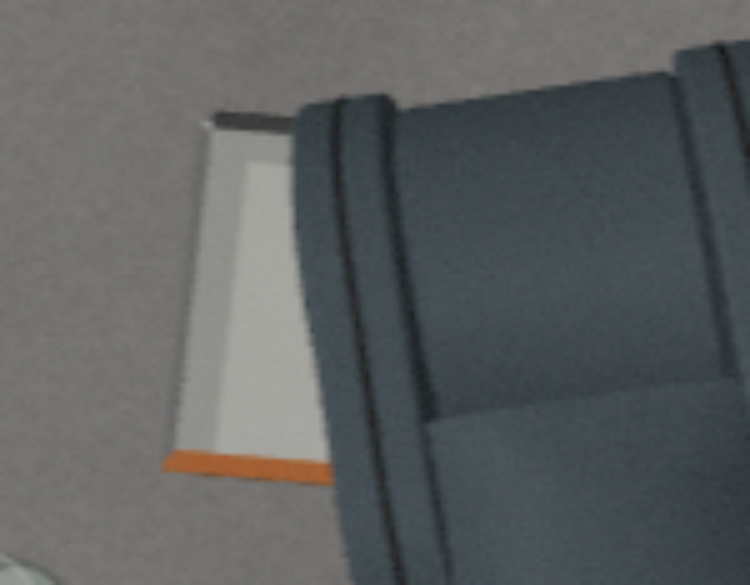

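The lid stays shut in this view, with its orange edge level on the near rim. I'll move to the viewing pose 200 mm out along the knob axis.

>>> drive_tool(
  series=[
    [0,0,-50,0,0,0,0],
    [0,0,-100,0,0,0,0],
    [0,0,-150,0,0.01,-0.1,0.02],
    [30,-2,-200,30,0.02,-0.2,0.05],
    [40,-2,-240,60,0.02,-0.32,0.07],
    [40,-2,-249,100,0.02,-0.437,0.095],
    [40,-2,-249,118,0.02,-0.437,0.095],
    [40,-2,-249,118,0.02,-0.437,0.095],
  ],
)

```text
clock: 7.45
tcp_pos: [0.5433, -0.2019, 0.2672]
eef_rot: [[-0.889, 0.195, 0.414], [0.176, 0.981, -0.085], [-0.422, -0.003, -0.907]]
ft_force: [1.1, 0.1, 0.3]
opening: 0.469
```

Run:
```python
from knob import *
from plant import ctrl
s=ctrl.get_state();c=ctrl.get_calibration("wrist");print(s["tcp_pos"],s["joint_pos"])
im=ctrl.get_image("wrist")[:,:,::-1];cv2.imwrite("pics/w5.png",im)
pickle.dump((s,c),open("w5.pkl","wb"))
```

```text
[ 0.54325575 -0.20190121  0.267174  ] [ 12.11220443  12.13282435   6.27863976 117.09301703  -9.05072242
  26.27256704 103.97241074]
```

View pics/w5.png

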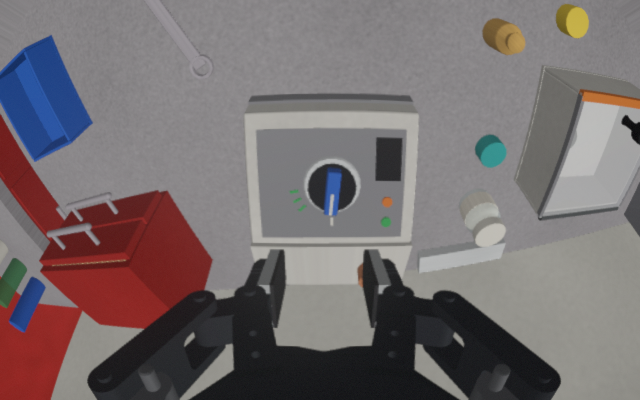

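Run:
```python
import cv2
im=cv2.imread("pics/w5.png")
cv2.imwrite("pics/w5a.png",cv2.resize(im[90:260,235:425],None,fx=4,fy=3.5,interpolation=cv2.INTER_CUBIC))
cv2.imwrite("pics/w5b.png",cv2.resize(im[145:230,285:385],None,fx=7,fy=7,interpolation=cv2.INTER_CUBIC))
```

```text
(no output)
```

View pics/w5a.png

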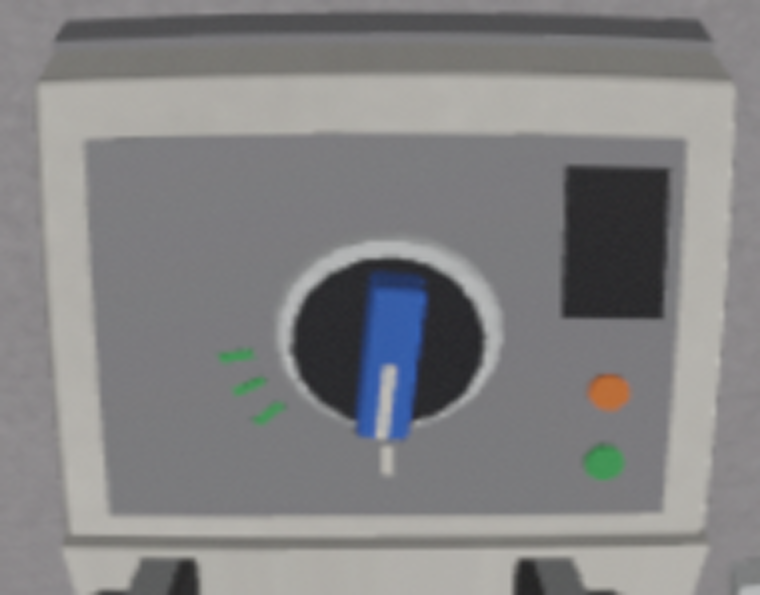

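View pics/w5b.png

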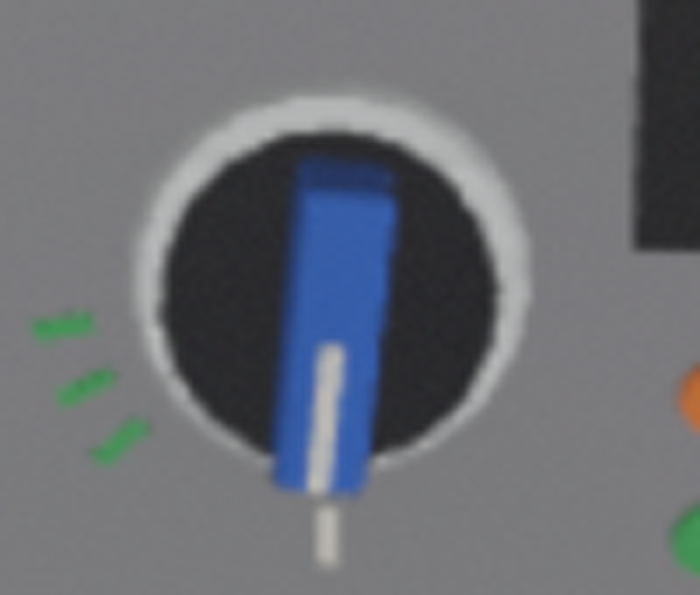

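```bash
cat > fit2.py <<'E'
from knob import *
from plant import ctrl
s,c=pickle.load(open("w5.pkl","rb"));T=ctrl.get_calibration("top");S=ctrl.get_calibration("side")
wa=lambda u,v:(235+u/4-.375,90+v/3.5-.36); wb=lambda u,v:(285+u/7-.43,145+v/7-.43)
c2=lambda u,v:(370+u/5,95+v/5); c4=lambda u,v:(310+u/6,220+v/6)
face=[(wa(40,82),0,-1),(wa(735,82),0,1),(wa(67,537),1,-1),(wa(708,537),1,1)]
bar=[(wb(305,192),-1,-1),(wb(398,198),-1,1),(wb(275,487),1,-1),(wb(362,495),1,1)]
def model(p):
    K=p[:3];_,n,up=knobR(p[3]);lat=Rz(p[3])@[0,1,0]
    A=[K+up*(p[5]+i*.17)+lat*(j*.1+p[6]) for _,i,j in face]
    b=R.from_rotvec(-n*p[4]).apply(up);  # clockwise from outside
    bl=np.cross(n,b) # left
    B=[K+n*.043+b*.023*i+bl*.007*j for _,i,j in bar]
    return np.array(A),np.array(B),K+n*.018,K
def res(p,out=False):
    A,B,C,K=model(p)
    r=[(proj(c,A,True)-[f[0] for f in face]),2*(proj(c,B,True)-[f[0] for f in bar]),2*(proj(c,C,True)-[wb(329,298)])]
    return np.concatenate(r).ravel()
f=least_squares(res,[.629,-.211,.085,-.19,0,-.085,0],x_scale=[.01,.01,.01,.1,.1,.01,.01])
print(f.x.round(4));print(res(f.x).round(1).reshape(-1,2).tolist())
A,B,C,K=model(f.x)
print("top bar ctr",proj(T,B.mean(0)),"seen ~(424.8,174.4)",proj(S,B.mean(0)),"side seen ~",c4(220,193))
E
python3 fit2.py
```

```text
[ 6.397e-01 -2.121e-01  7.410e-02 -1.904e-01  1.026e-01 -8.960e-02
  5.000e-04]
[[1.2, -2.5], [-1.1, -2.3], [2.7, 2.9], [-3.0, 2.3], [-0.4, -0.7], [-0.1, 0.3], [-0.6, -0.8], [0.5, -0.6], [0.6, 1.8]]
top bar ctr [[423.1165796  173.46089148]] seen ~(424.8,174.4) [[345.63212437 255.27369339]] side seen ~ (346.6666666666667, 252.16666666666666)
```

```bash
cat >> fit2.py <<'E'
def model2(p):
    A,B,C,K=model(p);_,n,up=knobR(p[3]);lat=Rz(p[3])@[0,1,0]
    A=np.array([K+up*(p[5]+i*p[7])+lat*(j*.1+p[6]) for _,i,j in face]);return A,B,C,K
def res3(p,w=1):
    A,B,C,K=model2(p)
    r=[(proj(c,A,True)-[f[0] for f in face]),2*(proj(c,B,True)-[f[0] for f in bar]),2*(proj(c,C,True)-[wb(329,298)]),
     w*(proj(T,B.mean(0))-[424.8,174.4]),w*(proj(S,B.mean(0))-c4(220,193))]
    return np.concatenate(r).ravel()
for w in (0.01,1.5):
  f=least_squares(res3,[.629,-.211,.085,-.19,0,-.085,0,.17],x_scale=[.01,.01,.01,.1,.1,.01,.01,.01],args=(w,),loss='soft_l1')
  print(w,f.x.round(4));print(res3(f.x,w).round(1).reshape(-1,2).tolist())
E
python3 fit2.py
```

```text
[ 6.397e-01 -2.121e-01  7.410e-02 -1.904e-01  1.026e-01 -8.960e-02
  5.000e-04]
[[1.2, -2.5], [-1.1, -2.3], [2.7, 2.9], [-3.0, 2.3], [-0.4, -0.7], [-0.1, 0.3], [-0.6, -0.8], [0.5, -0.6], [0.6, 1.8]]
top bar ctr [[423.1165796  173.46089148]] seen ~(424.8,174.4) [[345.63212437 255.27369339]] side seen ~ (346.6666666666667, 252.16666666666666)
0.01 [ 6.359e-01 -2.115e-01  7.880e-02 -1.912e-01  1.030e-01 -8.530e-02
  5.000e-04  1.608e-01]
[[-0.1, -0.1], [0.2, 0.2], [1.1, 0.1], [-1.6, -0.3], [-0.6, -1.4], [0.3, -0.3], [-1.0, 0.1], [0.6, 0.3], [0.5, 1.8], [-0.0, 0.0], [-0.0, 0.0]]
1.5 [ 6.364e-01 -2.116e-01  7.830e-02 -1.913e-01  1.025e-01 -8.550e-02
  5.000e-04  1.611e-01]
[[0.0, -0.2], [0.0, 0.2], [1.3, 0.1], [-1.8, -0.3], [-0.6, -1.1], [0.2, -0.0], [-0.9, 0.1], [0.6, 0.4], [0.5, 2.0], [-2.2, 0.3], [-3.4, 3.2]]
```

>>> drive_tool(
  series=[
    [40,20,0,20,0,0,0],
    [40,40,0,40,0,0,0],
    [40,60,0,55,0,0,0],
    [40,60,0,55,0,0,0],
    [40,60,0,55,0,0,0],
  ],
)

```text
clock: 8.12
tcp_pos: [0.5159, -0.1965, 0.195]
eef_rot: [[-0.887, 0.195, 0.418], [0.175, 0.981, -0.086], [-0.427, -0.003, -0.904]]
ft_force: [0.3, -1.2, 0.1]
opening: 0.466
```

Run:
```python
from knob import *
from plant import ctrl
s=ctrl.get_state();c=ctrl.get_calibration("wrist");print(s["tcp_pos"])
im=ctrl.get_image("wrist")[:,:,::-1];cv2.imwrite("pics/w6.png",im)
pickle.dump((s,c),open("w6.pkl","wb"))
```

```text
[ 0.5159002  -0.19653809  0.19503844]
```

View pics/w6.png

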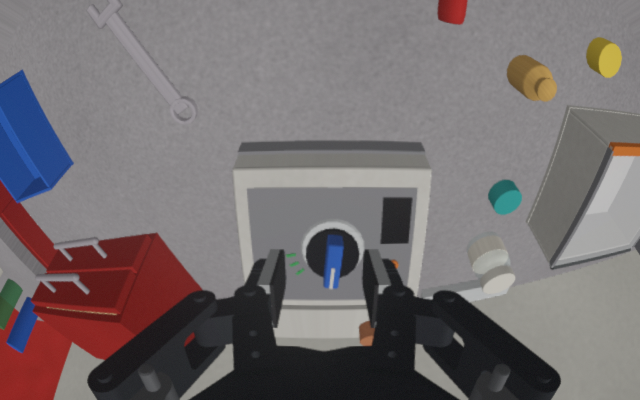

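>>> drive_tool(
  series=[
    [40,-30,0,0,0,0,0],
    [40,-70,0,0,0,0,0],
    [40,-100,0,0,0,0,0],
    [40,-100,0,0,0,0,0],
    [40,-100,0,0,0,0,0],
  ],
)

```text
clock: 8.8
tcp_pos: [0.6042, -0.2137, 0.238]
eef_rot: [[-0.887, 0.194, 0.418], [0.174, 0.981, -0.086], [-0.427, -0.003, -0.904]]
ft_force: [0.3, 0.6, -0.8]
opening: 0.47
```

Run:
```python
from knob import *
from plant import ctrl
s=ctrl.get_state();c=ctrl.get_calibration("wrist");print(s["tcp_pos"])
im=ctrl.get_image("wrist")[:,:,::-1];cv2.imwrite("pics/w7.png",im)
pickle.dump((s,c),open("w7.pkl","wb"))
```

```text
[ 0.60423471 -0.21374479  0.2379523 ]
```

View pics/w7.png

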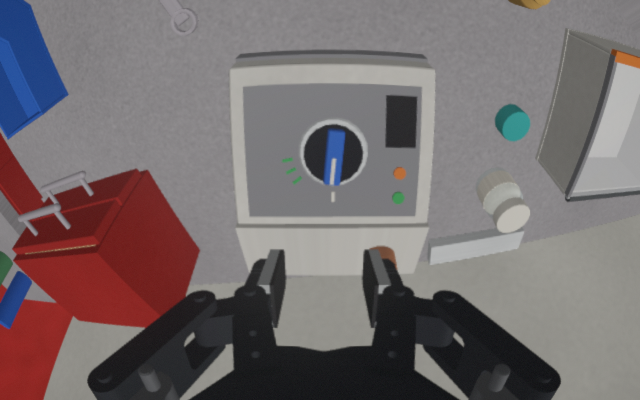

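Run:
```python
import cv2
im=cv2.imread("pics/w6.png")
cv2.imwrite("pics/w6b.png",cv2.resize(im[210:300,285:385],None,fx=7,fy=6.5,interpolation=cv2.INTER_CUBIC))
im=cv2.imread("pics/w7.png")
cv2.imwrite("pics/w7b.png",cv2.resize(im[110:210,285:385],None,fx=7,fy=6,interpolation=cv2.INTER_CUBIC))
```

```text
(no output)
```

View pics/w6b.png

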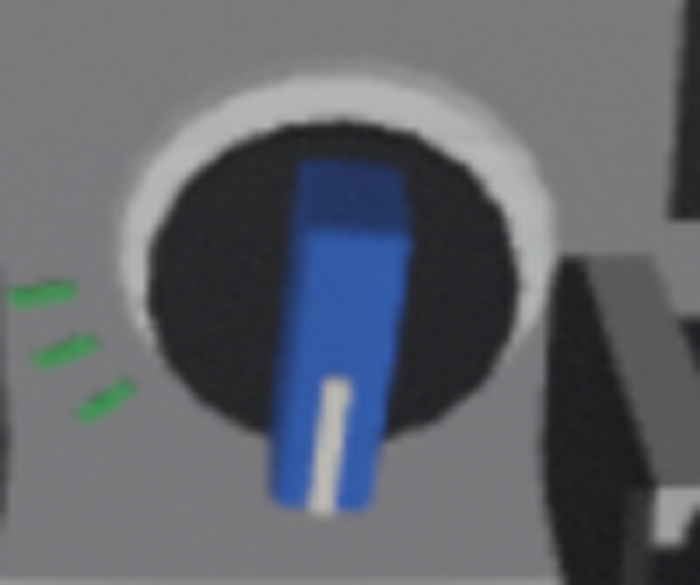

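View pics/w7b.png

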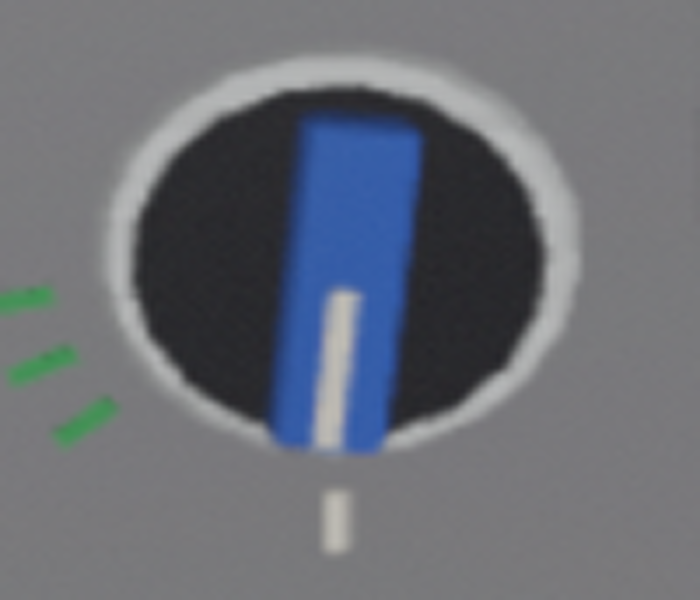

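```bash
cat > fit3.py <<'E'
from knob import *
V=[]
def add(n,x0,y0,sx,sy,bar,sk):
    s,c=pickle.load(open(n,"rb"));m=lambda p:(x0+(p[0]+.5)/sx-.5,y0+(p[1]+.5)/sy-.5)
    V.append((c,np.array([m(p) for p in bar]),np.array(m(sk))))
add("w5.pkl",285,145,7,7,[(305,192),(398,198),(275,487),(362,495)],(329,298))
add("w6.pkl",285,210,7,6.5,[(308,232),(410,237),(274,505),(370,512)],(334,282))
add("w7.pkl",285,110,7,6,[(305,122),(423,130),(276,446),(385,452)],(340,264))
ij=[(-1,-1),(-1,1),(1,-1),(1,1)]
def res(p,yaw=None):
    K=p[:3];_,n,up=knobR(p[4] if len(p)>4 else -.191)
    b=R.from_rotvec(-n*p[3]).apply(up);bl=np.cross(n,b)
    B=np.array([K+n*.043+b*.023*i+bl*.007*j for i,j in ij]);r=[]
    for c,pb,ps in V:
        r+=[proj(c,B,True)-pb,proj(c,K+n*.018,True)-ps]
    return np.concatenate(r).ravel()
for p0 in ([.63,-.21,.085,.1],[.63,-.21,.085,.1,-.19]):
  f=least_squares(res,p0,x_scale=.01,loss='soft_l1');print(f.x.round(4));print(res(f.x).round(1).reshape(-1,2).tolist())
# pure triangulation of bar-top centre, no size prior
def tri(q):
    return np.concatenate([proj(c,q,True)[0]-pb.mean(0) for c,pb,ps in V])
t=least_squares(tri,[.63,-.21,.12]);_,n,_=knobR(-.191);print("tri top ctr",t.x,"->K",t.x-n*.043,t.fun.round(2))
def tri(q):
    return np.concatenate([proj(c,q,True)[0]-ps for c,pb,ps in V])
t=least_squares(tri,[.63,-.21,.1]);print("tri skirt",t.x,"->K",t.x-n*.018,t.fun.round(2))
E
python3 fit3.py
```

```text
[ 0.634  -0.2112  0.0812  0.0926]
[[-0.5, -0.8], [0.1, -0.4], [-0.3, 0.3], [0.6, 0.3], [0.3, 0.9], [-0.7, -1.7], [0.3, -1.2], [-0.4, -0.2], [0.5, -0.2], [0.2, 1.8], [0.0, -0.4], [0.4, -0.1], [-0.9, 0.4], [0.1, 0.9], [0.2, 0.4]]
[ 0.6339 -0.2116  0.0812  0.0665 -0.2198]
[[-0.5, -0.8], [0.1, -0.4], [-0.2, 0.4], [0.7, 0.3], [0.1, 0.9], [-0.6, -1.6], [0.4, -1.2], [-0.4, -0.1], [0.5, -0.2], [0.0, 1.8], [0.1, -0.4], [0.4, -0.1], [-0.8, 0.4], [0.2, 0.9], [-0.1, 0.4]]
tri top ctr [ 0.61521789 -0.20746109  0.12087086] ->K [ 0.63306001 -0.21091099  0.08189962] [ 0.03 -0.04 -0.03  0.01  0.    0.02]
tri skirt [ 0.62866294 -0.21025754  0.09339421] ->K [ 0.63613173 -0.21170168  0.07708067] [ 0.1   0.08  0.02 -0.02 -0.1  -0.05]
```

Run:
```python
from knob import *
from plant import ctrl
s=ctrl.get_state()
K=np.array([.6315,-.211,.084]);M,n,up=knobR(-.191,.093)
for d in (.1,.06,.024): print(rel(s,K+n*d,M),K+n*d)
```

```text
[ 4.10e+01  8.10e+00  5.03e+01 -5.00e-03  4.00e-03  9.00e-02] [ 0.59000671 -0.20297698  0.17463078]
[ 4.12e+01  8.30e+00  9.03e+01 -5.00e-03  4.00e-03  9.00e-02] [ 0.60660403 -0.20618619  0.13837847]
[ 4.140e+01  8.500e+00  1.263e+02 -5.000e-03  4.000e-03  9.000e-02] [ 0.62154161 -0.20907448  0.10575139]
```

>>> drive_tool(
  series=[
    [45,20,4,15,-0.005,0.004,0.05],
    [45,41,8,40,-0.005,0.004,0.09],
    [45,41,8,55,-0.005,0.004,0.09],
    [45,41,8,70,-0.005,0.004,0.09],
    [45,41,8,70,-0.005,0.004,0.09],
  ],
)

```text
clock: 9.48
tcp_pos: [0.5989, -0.2051, 0.1562]
eef_rot: [[-0.869, 0.271, 0.415], [0.262, 0.962, -0.08], [-0.421, 0.039, -0.906]]
ft_force: [-0.1, 0.4, 0.7]
opening: 0.525
```

Run:
```python
from knob import *
from plant import ctrl
s=ctrl.get_state();print(s["tcp_pos"],s["ft_force"],s["wrist_torque"])
K=np.array([.6315,-.211,.084]);M,n,up=knobR(-.191,.093)
print(rel(s,K+n*.024,M))
im=ctrl.get_image("wrist")[:,:,::-1];cv2.imwrite("pics/w8.png",im)
```

```text
[ 0.59890977 -0.20506653  0.15624014] [-0.12676535  0.40052179  0.65402311] [ 0.0832195  0.5083877 -0.0349168]
[ 0.5  0.3 55.5  0.  -0.   0. ]
```

View pics/w8.png

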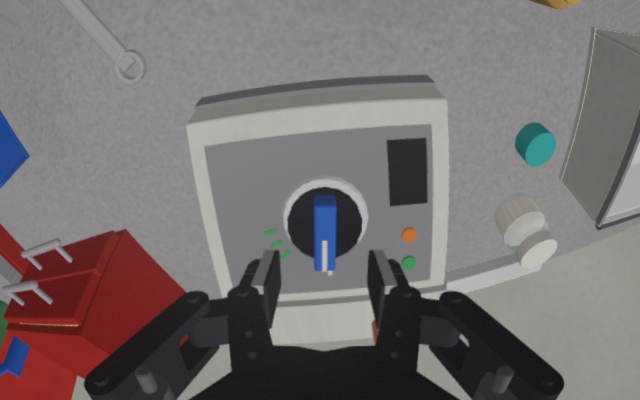

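The bar is centred between the pads (col 324) and upright, so it's aligned. I'll go in and close.

>>> drive_tool(
  series=[
    [45,0,0,20,0,0,0],
    [45,0,0,40,0,0,0],
    [45,0.5,0,50,0,0,0],
    [45,0.5,0,54,0,0,0],
    [45,0.5,0,54,0,0,0],
  ],
)

```text
clock: 10.15
tcp_pos: [0.6213, -0.2091, 0.108]
eef_rot: [[-0.868, 0.271, 0.416], [0.262, 0.962, -0.08], [-0.422, 0.039, -0.906]]
ft_force: [-0.9, -0.0, -0.0]
opening: 0.526
```

```bash
cat > st.py <<'E'
from knob import *
from plant import ctrl
s=ctrl.get_state();K=np.array([.6315,-.211,.084]);M,n,up=knobR(-.191)
lat=Rz(-.191)@[0,1,0];d=s["tcp_pos"]-K
X=M.T@s["eef_rot"]
F=s["ft_force"];Z=s["eef_rot"][:,2];g=s["wrist_torque"]
print("clk",round(s["clock"],2),"off/up/lat mm",(np.array([d@n,d@up,d@lat])*1e3).round(1),"turn",round(np.arctan2(X[1,0],X[0,0]),4),"tilt",R.from_matrix(X).as_rotvec().round(3),
 "F n/up/lat",np.round([F@n,F@up,F@lat],1),"Tz",round(g@Z,3),"open mm",round(s["opening"]*85.4,1),"toTCPz",(s["eef_rot"].T@g).round(2))
E
python3 st.py
python3 - <<'E'
from plant import ctrl; import cv2
cv2.imwrite("pics/w9.png",ctrl.get_image("wrist")[:,:,::-1])
E
```

```text
clk 10.15 off/up/lat mm [26.1  0.7 -0.1] turn 0.0923 tilt [-0.    -0.001  0.092] F n/up/lat [ 0.3 -0.8 -0.2] Tz 0.016 open mm 44.9 toTCPz [0.05 0.43 0.02]
```

View pics/w9.png

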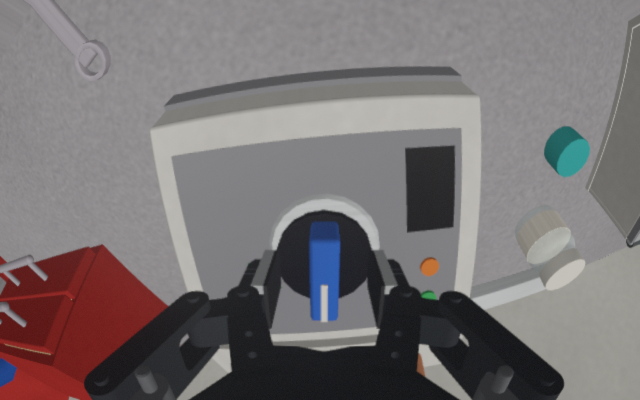

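>>> drive_tool(
  series=[
    [0,0,0,1,0,0,0],
    [0,0,0,1,0,0,0],
    [0,0,0,1,0,0,0],
    [0,0,0,1,0,0,0],
    [0,0,0,1,0,0,0],
    [0,0,0,1,0,0,0],
  ],
)

```text
clock: 10.95
tcp_pos: [0.622, -0.2093, 0.1076]
eef_rot: [[-0.868, 0.271, 0.417], [0.262, 0.962, -0.08], [-0.422, 0.039, -0.906]]
ft_force: [0.5, 1.6, 5.1]
opening: 0.149
```

```bash
python3 st.py
python3 - <<'E'
from plant import ctrl; import cv2
cv2.imwrite("pics/w10.png",cv2.resize(ctrl.get_image("wrist")[150:350,200:450,::-1],None,fx=3,fy=3))
E
```

```text
clk 10.95 off/up/lat mm [25.5  1.2 -0.1] turn 0.0923 tilt [-0.    -0.002  0.092] F n/up/lat [4.5 2.3 1.7] Tz 0.032 open mm 12.7 toTCPz [-0.36 -0.05  0.03]
```

View pics/w10.png

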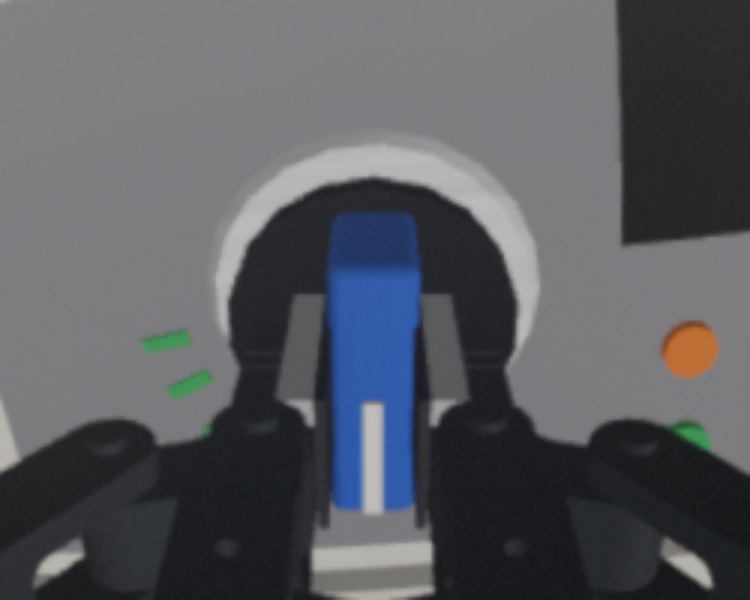

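>>> drive_tool(
  series=[
    [0,0,0,2,0,0,0],
    [0,0,0,4,0,0,0],
    [0,0,0,5,0,0,0],
    [0,0,0,5,0,0,0],
  ],
)

```text
clock: 11.5
tcp_pos: [0.624, -0.2097, 0.1032]
eef_rot: [[-0.868, 0.271, 0.417], [0.262, 0.962, -0.08], [-0.423, 0.039, -0.905]]
ft_force: [-2.9, 1.6, 7.7]
opening: 0.145
```

```bash
python3 st.py
```

```text
clk 11.5 off/up/lat mm [20.6  1.3 -0.1] turn 0.0923 tilt [-0.    -0.002  0.092] F n/up/lat [8.3 0.4 1. ] Tz 0.064 open mm 12.4 toTCPz [-0.41  0.28  0.06]
```

>>> drive_tool(
  series=[
    [0,0,0,1,0,0,0],
    [0,0,0,1.2,0,0,0.05],
    [0,0,0,1.2,0,0,0.12],
    [0,0,0,1.2,0,0,0.2],
    [0,0,0,1.2,0,0,0.3],
    [0,0,0,1.2,0,0,0.3],
  ],
)

```text
clock: 12.25
tcp_pos: [0.6246, -0.2093, 0.1024]
eef_rot: [[-0.748, 0.516, 0.417], [0.535, 0.841, -0.079], [-0.392, 0.164, -0.905]]
ft_force: [-2.3, 3.0, 8.6]
opening: 0.147
```

```bash
python3 st.py
```

```text
clk 12.25 off/up/lat mm [19.7  1.4  0.3] turn 0.3936 tilt [-0.002 -0.002  0.394] F n/up/lat [9.  1.1 2.5] Tz 0.018 open mm 12.5 toTCPz [-0.46  0.41  0.02]
```

>>> drive_tool(
  series=[
    [0,0,0,0.3,0,0,0.1],
    [0,0,0,0.3,0,0,0.2],
    [0,0,0,0.3,0,0,0.3],
    [0,0,0,0.3,0,0,0.4],
    [0,0,0,0.3,0,0,0.4],
  ],
)

```text
clock: 12.88
tcp_pos: [0.625, -0.2089, 0.1025]
eef_rot: [[-0.488, 0.767, 0.418], [0.821, 0.565, -0.079], [-0.296, 0.305, -0.905]]
ft_force: [-2.1, 3.6, 9.2]
opening: 0.146
```

```bash
python3 st.py
python3 - <<'E'
from plant import ctrl; import cv2
cv2.imwrite("pics/w11.png",cv2.resize(ctrl.get_image("wrist")[150:350,200:450,::-1],None,fx=3,fy=3))
E
```

```text
clk 12.88 off/up/lat mm [19.7  1.7  0.9] turn 0.7947 tilt [-0.003 -0.002  0.795] F n/up/lat [9.5 1.4 3.1] Tz 0.015 open mm 12.4 toTCPz [-0.36  0.56  0.02]
```

View pics/w11.png

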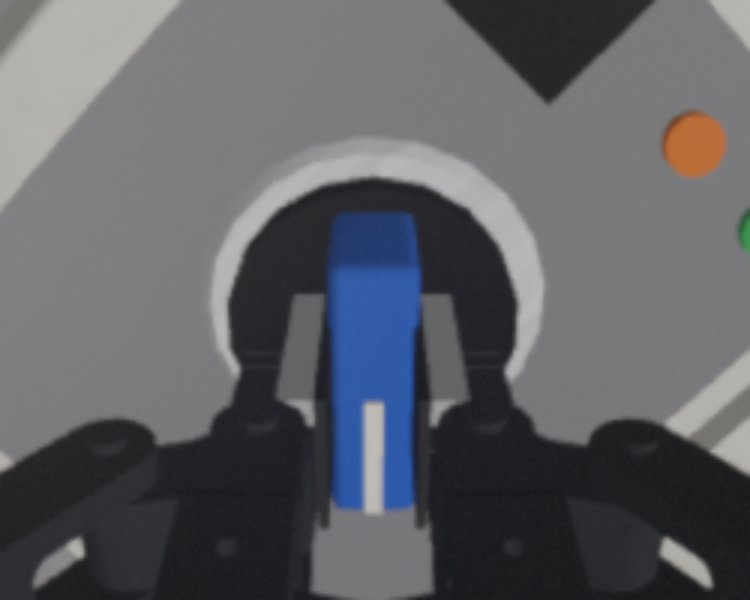

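The knob has turned with the gripper. Now I'll use fine steps, reading the torque after each one.

>>> drive_tool(
  series=[
    [0,0,0,0,0,0,0.03],
    [0,0,0,0,0,0,0.06],
    [0,0,0,0,0,0,0.06],
  ],
)

```text
clock: 13.3
tcp_pos: [0.625, -0.2087, 0.1028]
eef_rot: [[-0.442, 0.794, 0.418], [0.853, 0.516, -0.078], [-0.278, 0.322, -0.905]]
ft_force: [-3.1, 2.0, 7.8]
opening: 0.147
```

```bash
python3 st.py
```

```text
clk 13.3 off/up/lat mm [19.9  1.7  1. ] turn 0.8539 tilt [-0.003 -0.002  0.854] F n/up/lat [8.5 0.2 1.4] Tz 0.1 open mm 12.5 toTCPz [-0.02  0.46  0.1 ]
```

>>> drive_tool(
  series=[
    [0,0,0,0,0,0,0.02],
    [0,0,0,0,0,0,0.04],
    [0,0,0,0,0,0,0.04],
  ],
)

```text
clock: 13.68
tcp_pos: [0.6249, -0.2087, 0.103]
eef_rot: [[-0.409, 0.811, 0.418], [0.873, 0.481, -0.078], [-0.265, 0.333, -0.905]]
ft_force: [-2.0, 1.6, 8.0]
opening: 0.141
```

```bash
python3 st.py
```

```text
clk 13.68 off/up/lat mm [20.2  1.7  1. ] turn 0.8943 tilt [-0.004 -0.002  0.894] F n/up/lat [8.2 1.4 1.2] Tz 0.054 open mm 12.0 toTCPz [-0.01  0.43  0.05]
```

>>> drive_tool(
  series=[
    [0,0,0,0.8,0,0,0.02],
    [0,0,0,0.8,0,0,0.04],
    [0,0,0,0.8,0,0,0.04],
  ],
)

```text
clock: 14.05
tcp_pos: [0.6252, -0.2087, 0.1026]
eef_rot: [[-0.376, 0.827, 0.418], [0.892, 0.445, -0.078], [-0.251, 0.344, -0.905]]
ft_force: [-3.0, 2.0, 9.2]
opening: 0.142
```

```bash
python3 st.py
```

```text
clk 14.05 off/up/lat mm [19.7  1.8  1. ] turn 0.9346 tilt [-0.004 -0.002  0.935] F n/up/lat [9.7 0.8 1.4] Tz 0.027 open mm 12.1 toTCPz [0.11 0.49 0.03]
```

>>> drive_tool(
  series=[
    [0,0,0,0.2,0,0,0.02],
    [0,0,0,0.2,0,0,0.04],
    [0,0,0,0.2,0,0,0.04],
  ],
)

```text
clock: 14.42
tcp_pos: [0.6252, -0.2087, 0.1027]
eef_rot: [[-0.342, 0.841, 0.419], [0.909, 0.409, -0.078], [-0.237, 0.354, -0.905]]
ft_force: [-3.3, 1.6, 8.3]
opening: 0.149
```

```bash
python3 st.py
```

```text
clk 14.43 off/up/lat mm [19.7  1.9  1.1] turn 0.9749 tilt [-0.004 -0.002  0.975] F n/up/lat [9.  0.3 0.9] Tz -0.002 open mm 12.7 toTCPz [ 0.06  0.42 -0.  ]
```

>>> drive_tool(
  series=[
    [0,0,0,0.2,0,0,0.02],
    [0,0,0,0.2,0,0,0.04],
    [0,0,0,0.2,0,0,0.04],
  ],
)

```text
clock: 14.8
tcp_pos: [0.6252, -0.2087, 0.1028]
eef_rot: [[-0.308, 0.854, 0.419], [0.925, 0.372, -0.078], [-0.222, 0.363, -0.905]]
ft_force: [-1.9, 1.9, 8.1]
opening: 0.144
```

```bash
python3 st.py
```

```text
clk 14.8 off/up/lat mm [19.8  2.   1.1] turn 1.0152 tilt [-0.005 -0.002  1.015] F n/up/lat [8.3 1.4 1.5] Tz -0.036 open mm 12.3 toTCPz [ 0.05  0.44 -0.04]
```

>>> drive_tool(
  series=[
    [0,0,0,0.3,0,0,0.015],
    [0,0,0,0.3,0,0,0.03],
    [0,0,0,0.3,0,0,0.03],
  ],
)

```text
clock: 15.18
tcp_pos: [0.6252, -0.2086, 0.1028]
eef_rot: [[-0.282, 0.863, 0.419], [0.936, 0.344, -0.078], [-0.211, 0.37, -0.905]]
ft_force: [-3.2, 2.9, 7.9]
opening: 0.142
```

```bash
python3 st.py
```

```text
clk 15.18 off/up/lat mm [19.8  2.   1.1] turn 1.0454 tilt [-0.005 -0.002  1.045] F n/up/lat [8.7 0.  2.3] Tz 0.023 open mm 12.1 toTCPz [0.13 0.48 0.02]
```

>>> drive_tool(
  series=[
    [0,0,0,0.4,0,0,0.02],
    [0,0,0,0.4,0,0,0.04],
    [0,0,0,0.4,0,0,0.04],
  ],
)

```text
clock: 15.55
tcp_pos: [0.6254, -0.2086, 0.1027]
eef_rot: [[-0.248, 0.874, 0.419], [0.949, 0.306, -0.078], [-0.196, 0.378, -0.905]]
ft_force: [-3.9, 2.6, 8.8]
opening: 0.149
```

```bash
python3 st.py
```

```text
clk 15.55 off/up/lat mm [19.7  2.1  1.2] turn 1.0857 tilt [-0.005 -0.002  1.086] F n/up/lat [ 9.7 -0.2  1.8] Tz 0.024 open mm 12.7 toTCPz [0.16 0.43 0.02]
```

>>> drive_tool(
  series=[
    [0,0,0,0.2,0,0,0.02],
    [0,0,0,0.2,0,0,0.04],
    [0,0,0,0.2,0,0,0.04],
  ],
)

```text
clock: 15.92
tcp_pos: [0.6254, -0.2086, 0.1028]
eef_rot: [[-0.212, 0.883, 0.419], [0.96, 0.268, -0.077], [-0.18, 0.386, -0.905]]
ft_force: [-2.5, 1.5, 8.7]
opening: 0.144
```

```bash
python3 st.py
```

```text
clk 15.93 off/up/lat mm [19.8  2.1  1.2] turn 1.1259 tilt [-0.005 -0.002  1.126] F n/up/lat [9.1 1.2 1. ] Tz 0.044 open mm 12.3 toTCPz [0.13 0.4  0.04]
```

>>> drive_tool(
  series=[
    [0,0,0,0.2,0,0,0.02],
    [0,0,0,0.2,0,0,0.04],
    [0,0,0,0.2,0,0,0.04],
  ],
)

```text
clock: 16.3
tcp_pos: [0.6254, -0.2086, 0.1029]
eef_rot: [[-0.176, 0.891, 0.419], [0.97, 0.229, -0.077], [-0.165, 0.393, -0.905]]
ft_force: [-2.0, 2.4, 8.7]
opening: 0.147
```

```bash
python3 st.py
```

```text
clk 16.3 off/up/lat mm [19.9  2.1  1.2] turn 1.1663 tilt [-6.000e-03 -1.000e-03  1.166e+00] F n/up/lat [8.9 1.5 2. ] Tz 0.033 open mm 12.6 toTCPz [0.19 0.46 0.03]
```

>>> drive_tool(
  series=[
    [0,0,0,0.4,0,0,0.02],
    [0,0,0,0.4,0,0,0.04],
    [0,0,0,0.4,0,0,0.04],
  ],
)

```text
clock: 16.68
tcp_pos: [0.6255, -0.2085, 0.1029]
eef_rot: [[-0.141, 0.897, 0.419], [0.979, 0.189, -0.077], [-0.149, 0.4, -0.905]]
ft_force: [-3.4, 2.1, 8.5]
opening: 0.148
```

```bash
python3 st.py
python3 - <<'E'
from plant import ctrl; import cv2
cv2.imwrite("pics/w12.png",cv2.resize(ctrl.get_image("wrist")[150:350,200:450,::-1],None,fx=3,fy=3))
E
```

```text
clk 16.68 off/up/lat mm [19.8  2.2  1.3] turn 1.2066 tilt [-6.000e-03 -1.000e-03  1.207e+00] F n/up/lat [9.2 0.2 1.4] Tz 0.014 open mm 12.6 toTCPz [0.23 0.4  0.01]
```

View pics/w12.png

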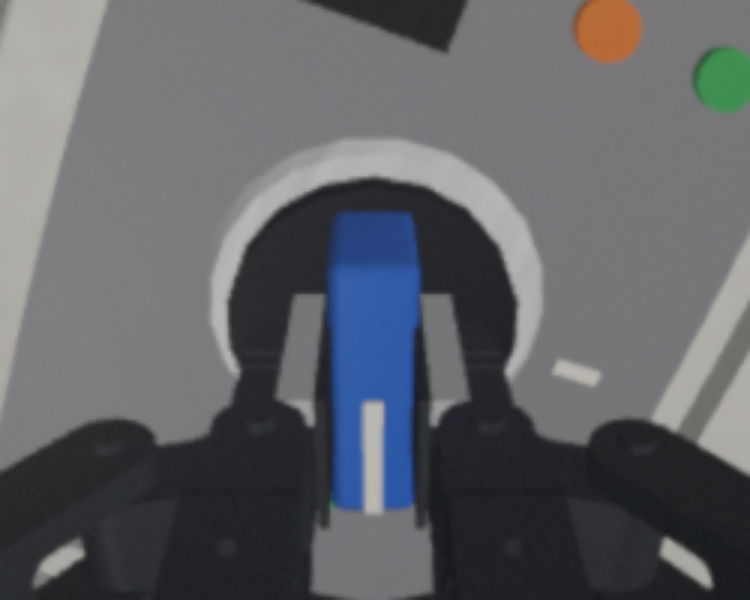

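Still held and turning freely, with no stop felt up to 1.21 rad. I'll continue.

>>> drive_tool(
  series=[
    [0,0,0,0.2,0,0,0.02],
    [0,0,0,0.2,0,0,0.04],
    [0,0,0,0.2,0,0,0.04],
  ],
)

```text
clock: 17.1
tcp_pos: [0.6256, -0.2085, 0.103]
eef_rot: [[-0.104, 0.902, 0.42], [0.986, 0.15, -0.077], [-0.132, 0.405, -0.904]]
ft_force: [-2.2, 2.4, 9.0]
opening: 0.147
```

```bash
python3 st.py
```

```text
clk 17.1 off/up/lat mm [19.8  2.3  1.3] turn 1.2467 tilt [-6.000e-03 -1.000e-03  1.247e+00] F n/up/lat [9.2 1.4 2. ] Tz 0.018 open mm 12.6 toTCPz [0.22 0.43 0.02]
```

>>> drive_tool(
  series=[
    [0,0,0,0.3,0,0,0.02],
    [0,0,0,0.3,0,0,0.04],
    [0,0,0,0.3,0,0,0.04],
  ],
)

```text
clock: 17.48
tcp_pos: [0.6256, -0.2085, 0.103]
eef_rot: [[-0.068, 0.905, 0.42], [0.991, 0.11, -0.077], [-0.116, 0.411, -0.904]]
ft_force: [-2.8, 2.9, 9.0]
opening: 0.148
```

```bash
python3 st.py
```

```text
clk 17.48 off/up/lat mm [19.9  2.4  1.3] turn 1.2869 tilt [-7.000e-03 -1.000e-03  1.287e+00] F n/up/lat [9.6 0.8 2.3] Tz -0.05 open mm 12.6 toTCPz [ 0.22  0.41 -0.05]
```

>>> drive_tool(
  series=[
    [0,0,0,0.2,0,0,0.015],
    [0,0,0,0.2,0,0,0.03],
    [0,0,0,0.2,0,0,0.03],
  ],
)

```text
clock: 17.85
tcp_pos: [0.6257, -0.2085, 0.1031]
eef_rot: [[-0.041, 0.907, 0.42], [0.994, 0.081, -0.077], [-0.103, 0.414, -0.904]]
ft_force: [-2.7, 1.9, 7.4]
opening: 0.146
```

```bash
python3 st.py
```

```text
clk 17.85 off/up/lat mm [19.9  2.4  1.4] turn 1.3169 tilt [-7.000e-03 -1.000e-03  1.317e+00] F n/up/lat [8.  0.4 1.3] Tz -0.098 open mm 12.5 toTCPz [ 0.22  0.37 -0.1 ]
```

>>> drive_tool(
  series=[
    [0,0,0,0.4,0,0,0.01],
    [0,0,0,0.4,0,0,0.02],
    [0,0,0,0.4,0,0,0.02],
  ],
)

```text
clock: 18.23
tcp_pos: [0.6258, -0.2085, 0.1031]
eef_rot: [[-0.023, 0.907, 0.42], [0.995, 0.061, -0.077], [-0.095, 0.416, -0.904]]
ft_force: [-3.0, 2.4, 8.3]
opening: 0.148
```

```bash
for i in 1 2; do python3 st.py; done
```

```text
clk 18.23 off/up/lat mm [19.8  2.6  1.4] turn 1.3365 tilt [-7.000e-03 -1.000e-03  1.336e+00] F n/up/lat [9.  0.4 1.8] Tz -0.153 open mm 12.7 toTCPz [ 0.27  0.39 -0.15]
clk 18.23 off/up/lat mm [19.8  2.6  1.4] turn 1.3365 tilt [-7.000e-03 -1.000e-03  1.336e+00] F n/up/lat [9.  0.4 1.8] Tz -0.153 open mm 12.7 toTCPz [ 0.27  0.39 -0.15]
```

The torque rises steadily (−0.05, −0.10, −0.15 N m), so this is the stop. I'll ease back 0.02 rad, then let the knob out while still holding it and watch the axial force.

>>> drive_tool(
  series=[
    [0,0,0,0.2,0,0,-0.02],
    [0,0,0,-1,0,0,-0.02],
    [0,0,0,-2.5,0,0,-0.02],
    [0,0,0,-3.5,0,0,-0.02],
    [0,0,0,-3.5,0,0,-0.02],
  ],
)

```text
clock: 18.85
tcp_pos: [0.6242, -0.2082, 0.1062]
eef_rot: [[-0.042, 0.907, 0.42], [0.994, 0.081, -0.077], [-0.103, 0.414, -0.904]]
ft_force: [-0.7, 1.0, 5.5]
opening: 0.147
```

```bash
python3 st.py
```

```text
clk 18.85 off/up/lat mm [23.4  2.4  1.3] turn 1.3164 tilt [-7.000e-03 -1.000e-03  1.316e+00] F n/up/lat [5.3 1.5 0.9] Tz -0.141 open mm 12.6 toTCPz [ 0.25  0.19 -0.14]
```

The knob is now only about 2 mm in and still pushing out at 5.3 N. That is past the 4 mm catch depth, so it's in the notch. I'll ease out the rest, open and retreat.

>>> drive_tool(
  series=[
    [0,0,0,-1,0,0,0],
    [0,0,0,-1.8,0,0,0],
    [0,0,0,-1.8,0,0,0],
  ],
)

```text
clock: 19.23
tcp_pos: [0.6235, -0.2081, 0.1079]
eef_rot: [[-0.042, 0.907, 0.42], [0.994, 0.081, -0.077], [-0.104, 0.414, -0.904]]
ft_force: [0.2, 1.0, 2.9]
opening: 0.142
```

```bash
python3 st.py
```

```text
clk 19.23 off/up/lat mm [25.2  2.5  1.3] turn 1.3164 tilt [-7.000e-03 -1.000e-03  1.316e+00] F n/up/lat [2.6 1.2 1. ] Tz -0.173 open mm 12.1 toTCPz [ 0.13  0.21 -0.17]
```

>>> drive_tool(
  series=[
    [45,0,0,0,0,0,0],
    [45,0,0,0,0,0,0],
    [45,0,0,0,0,0,0],
    [45,0,0,0,0,0,0],
    [45,0,0,-10,0,0,0],
    [45,0,0,-35,0,0,0],
    [45,0,0,-70,0,0,0],
    [45,0,0,-110,0,0,0],
    [45,0,0,-110,0,0,0],
  ],
)

```text
clock: 20.35
tcp_pos: [0.5775, -0.2, 0.2098]
eef_rot: [[-0.041, 0.905, 0.423], [0.994, 0.081, -0.077], [-0.105, 0.417, -0.903]]
ft_force: [-0.5, -0.5, -0.5]
opening: 0.523
```

```bash
python3 st.py
python3 - <<'E'
from knob import *
from plant import ctrl
s=ctrl.get_state();c=ctrl.get_calibration("wrist");pickle.dump((s,c),open("w13.pkl","wb"))
im=ctrl.get_image("wrist")[:,:,::-1];cv2.imwrite("pics/w13.png",im)
E
```

```text
clk 20.35 off/up/lat mm [137.3   3.2   0.6] turn 1.3164 tilt [-0.009 -0.004  1.316] F n/up/lat [-0.3 -0.6 -0.6] Tz -0.027 open mm 44.7 toTCPz [ 0.41  0.1  -0.03]
```

View pics/w13.png

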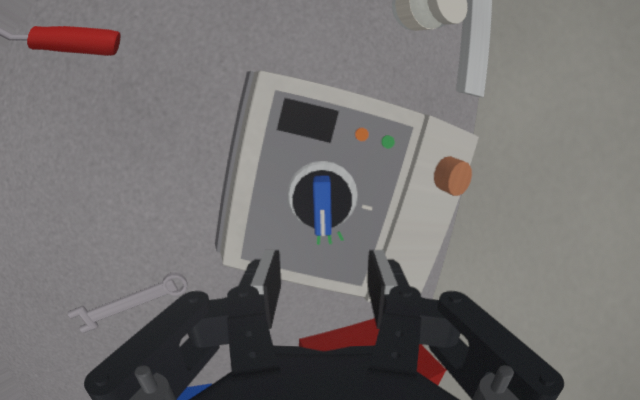

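>>> drive_tool(
  series=[
    [45,0,0,-50,0,0,0],
    [45,0,0,-100,0,0,0],
    [45,0,-40,-130,0,0,0],
    [45,0,-90,-130,0,0,0],
    [45,0,-140,-130,0,0,0],
    [45,0,-140,-130,0,0,0],
  ],
)

```text
clock: 21.15
tcp_pos: [0.3926, -0.1998, 0.2656]
eef_rot: [[-0.042, 0.907, 0.419], [0.994, 0.08, -0.074], [-0.1, 0.414, -0.905]]
ft_force: [0.1, 0.6, 1.2]
opening: 0.524
```

Run:
```python
from knob import *
from plant import ctrl
s=ctrl.get_state();print(s["tcp_pos"],s["ft_force"],s["clock"])
t=ctrl.get_image("top")[:,:,::-1];d=ctrl.get_image("side")[:,:,::-1]
cv2.imwrite("pics/t14.png",t);cv2.imwrite("pics/s14.png",d)
o=cv2.imread("pics/side0.png")
cv2.imwrite("pics/cmp.png",cv2.resize(np.hstack([o[220:315,310:420],d[220:315,310:420]]),None,fx=3.6,fy=5,interpolation=cv2.INTER_CUBIC))
```

```text
[ 0.39261473 -0.19977107  0.26556659] [0.13072564 0.64700426 1.22700624] 21.15
```

View pics/t14.png

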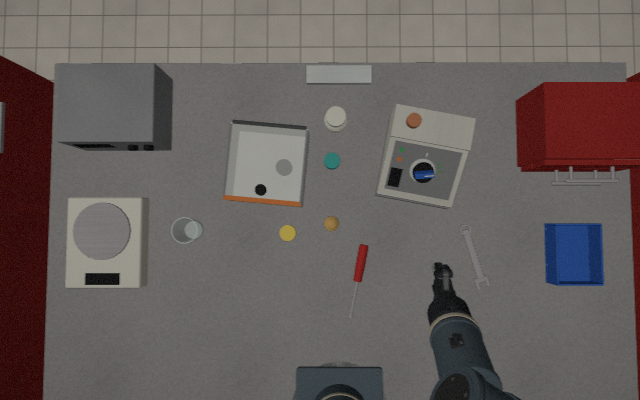

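View pics/s14.png

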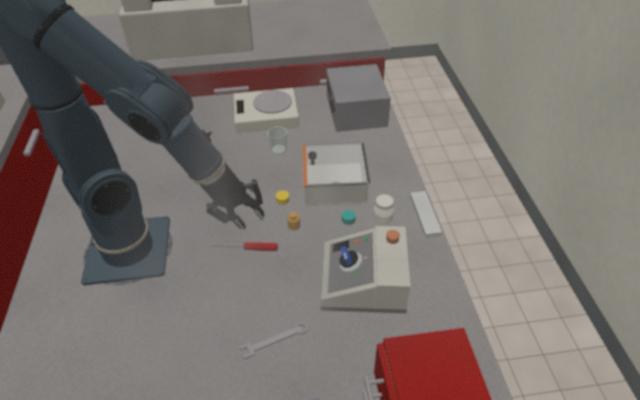

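View pics/cmp.png

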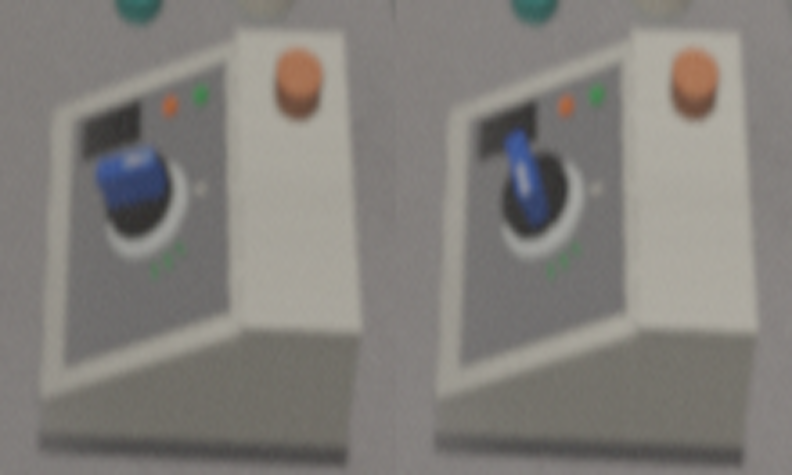

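Top and side views show the lid shut flat, the sample at (284,167) as before, and all loose things in place. The knob's skirt sits at the same height against its white ring as before (a 4 mm catch would move it about 10 px in this crop), so it is out. I'll hand it in.

```bash
python3 -c "
from plant import ctrl
print(ctrl.close_job())"
```

```text
the job is handed in; nothing more can be done
None
```

I shut the guard lid, then turned the selector knob to its stop, let it spring back out, and handed the job in at about 21 s. The handover gives no verdict.

- **Lid:** I swung it down with the closed fingers until the fingertips read 0.093 m, the height of its outer face when shut, pressing at about 50 N. The last top and side views show it shut.
- **Knob:** I gripped the bar, pressed it in about 5.5 mm and turned it clockwise. From about 1.29 rad the torque rose steadily to 0.15 N m, well below the 0.45 N m at which the stop gives way. I then eased back 0.02 rad to about 1.32 rad.
- **Springing out:** Still gripped, the knob came out past the 4 mm catch depth with the spring pushing the whole way. In the side view after release, the skirt sits where it did at the start.
- **Everything else:** The sample and the loose things look unmoved in the last views, and the robot stands clear.

**Checks that disagreed:** The camera fits put the knob's face point at 77 to 82 mm high against the stated 85 mm, so I used 84 mm with margin. The first fit of the console outline was also off by up to 4 px. The torque readings vary by about 0.05 N m, so I relied on the rise across readings. Whether the knob is fully out rests on that force trend and the side view, not on a direct measurement.

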